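Order a refill by pointing at two stock bins

ROBOT

A 7-joint arm with a two-finger parallel gripper is mounted at the origin on the work surface. World frame = base frame: x ahead of the robot, y to its left, z up, the work surface at z = 0. Lengths are in m, angles in rad, forces in N, time in s.
With the tool pointing down it reaches from about 0.4 to 0.875 m from the base axis. Payload 4.4 kg.
Tool frame: the origin (TCP) lies between the finger pads, 19 mm behind the fingertips; this is the grasp point; z points along the fingers, y is the line along which they close (so a half turn about z gives the same grasp; the last joint's range is limited). The gripper opens to 85 mm and grips with 20 to 120 N. Pads are 22 mm wide; open, the fingers measure 114 mm over their backs; the gripper's body (76 mm by 85 mm) begins 54 mm behind the grasp point. The pads swing forward as they close: fully open they stand 13 mm farther back than shut.
Start: joints at [-1.236, 0.628, 0.038, 1.517, -0.027, 0.996, -0.02], TCP at [0.254, 0.599, 0.25] pointing down, gripper open.
Joint ranges: [-3.06, 3.06], [-0.37, 2.12], [-1.25, 1.32], [0.18, 2.47], [-1.1, 4.24], [0.23, 1.98], [-2.94, 2.94]. Speed limits (rad/s): [2.57, 2.57, 3.14, 3.14, 3.14, 3.14, 3.14].

INTERFACE

Orientations are given as a 3x3 rotation matrix whose columns are the frame's x, y, z axes.
In Python, from cell import r gives the robot as it stands.
- The arm moves only by the shell command python3 -m pendant 'ROWS' [FORCE]. ROWS is JSON, a list that holds one entry, the list of rows, each a list of 7 numbers: the opening, from -1 (shut) to 1 (fully open), then the shift along the tool's x, y, z as a fraction of full scale, then the turn, a rotation vector about the tool's x, y, z as a fraction of full scale. In form: [[[gripper, tx, ty, tz, wx, wy, wz], ...]]. A call has 1 to 12 rows; each row is the pose to reach, as a shift and turn from the pose commanded when the call began, along the tool's axes at that moment; what a row does not reach only later rows make up. Full scale, the value 1, is 0.1 m for a shift and pi/2 rad for a turn. A row lasts 1/12 s, in which the tool goes at most 41.7 mm and 7.16 degrees, less where a joint would pass 70% of its speed; a pose out of reach is approached as far as the arm can. A call with a number of a shift or a turn outside -1 to 1 is refused whole. A call with a gripper value outside its range is refused whole. The fingers move at their own pace and stop on an object; FORCE is the grip in N (left out, the last holds). Time passes only in rows, so rows that repeat a pose let the fingers close. It gives the time, the measured TCP pose, the force, the opening and the grip force at its end, in the units of the state.
- r.sense(): the state, without advancing time (a new reading comes with each control period).
- r.get_image(name): name is "scene" or "side" or "wrist"; returns the picture (384x512x3 uint8, red, green, blue); there is no depth.
- r.camera_info(name): a dict with "camera_matrix" (3x3 intrinsics, pixels), "pose" (4x4, takes a point from camera to world coordinates). Camera axes: x right, y up, looking along -z (the intrinsics and any distortion apply to the point x, -y, -z); pixel columns grow to the right and rows downward; lengths in m; the calibration is good to about 2 mm. The wrist camera is an equidistant fisheye: a pixel r from the principal point sees the ray r / f radians off the axis. A picture is of the moment at which its call begins: read the wrist's pose just before it. camera_info takes no time and is no camera call; for the wrist camera it gives the pose at the moment of the call.
- r.hand_in(): hands the job in; it is judged then, once.
The state is a dict: "clock": time; "qpos": joint angles; "dq": joint speeds; "tau": joint torques, N m; "position": TCP position; "tool_rot": TCP orientation; "force": force on the tool from outside, world axes, zero at the start; "ft_torque": the same for the moment, N m; "grip_width": finger opening in m; "grasp_force": force on a finger pad.
Only numpy, scipy, OpenCV 4.12 (cv2) and the standard library are available. Lean on these libraries where they do the work, as an engineer would, in place of code of your own. Each camera call takes 0.05 s, during which the arm holds its last target. There are 200 camera calls.

TASK

To order a refill, show the stock camera two bins: with the fingers pointing down, point first at the bin of brass fittings, then at the empty bin, each time keeping the fingertips two or three centimetres above the middle of the opening for at least two seconds; then press the green button on the console fully down with the fingertips, let it come up and move clear. Touch no bin, pass well above the other two bins without pointing at them, leave the red button alone, and do not lift or shift any loose fitting.

Things in the scene. Friction and masses are not known exactly. Their poses are not given: they have to be found in the camera images.
- bin_brass: Green open-topped plastic stock bin, 150 long (its x) x 90 wide (its y), rear and sides 75 high, its front wall (at -x) only 45 high; walls 3 mm. It stands loose on a grey deck 30 mm high, 0.35 kg. Origin: centre of its underside, z up. It is filled with yellow brass pipe fittings, heaped no higher than its rim.
- bin_empty: Green open-topped plastic stock bin, 150 long (its x) x 90 wide (its y), rear and sides 75 high, its front wall (at -x) only 45 high; walls 3 mm. It stands loose on a grey deck 30 mm high, 0.35 kg. Origin: centre of its underside, z up. It is empty: its green floor is seen.
- bin_steel: Green open-topped plastic stock bin, 150 long (its x) x 90 wide (its y), rear and sides 75 high, its front wall (at -x) only 45 high; walls 3 mm. It stands loose on a grey deck 30 mm high, 0.35 kg. Origin: centre of its underside, z up. It is filled with silver steel pipe fittings, heaped no higher than its rim.
- bin_black: Green open-topped plastic stock bin, 150 long (its x) x 90 wide (its y), rear and sides 75 high, its front wall (at -x) only 45 high; walls 3 mm. It stands loose on a grey deck 30 mm high, 0.35 kg. Origin: centre of its underside, z up. It is filled with black plastic pipe fittings, heaped no higher than its rim.
- bin_brass_mouth (a point): Middle of the opening of the brass bin: on its centre line, level with its upper rim, 75 mm above its underside (105 mm above the table). z up.
- bin_empty_mouth (a point): Middle of the opening of the empty bin: on its centre line, level with its upper rim, 75 mm above its underside (105 mm above the table). z up.
- bin_steel_mouth (a point): Middle of the opening of the steel bin: on its centre line, level with its upper rim, 75 mm above its underside (105 mm above the table). z up.
- bin_black_mouth (a point): Middle of the opening of the black bin: on its centre line, level with its upper rim, 75 mm above its underside (105 mm above the table). z up.
- console: Grey order console fixed to the table, 110 (x) x 170 (y) x 45 high, origin at the centre of its underside, z up. On its top, each centred 15 mm towards its -x edge, sit two round push buttons in black housings: green 45 mm to its +y side, red 45 mm to its -y side.
- green_top (a point): Centre of the top face of the green button (32 mm across, on the console; 67 mm above the table when up); it is pressed straight down, and this point goes down with it.
- green (a joint): Travel of the green button in m: 0 up, 0.006 fully down; a spring returns it. It takes about 5 N to push it fully down.
- red (a joint): Travel of the red button in m: 0 up, 0.006 fully down; same make as the green one. To be left alone.
- coupling: Loose steel pipe coupling standing upright on the table, 36 mm across, 50 high, 0.12 kg, origin at the centre of its underside. Bystander.
- tee: Loose brass tee fitting lying on the table, 50 long, about 28 high, 0.12 kg, origin at the centre of its underside. Bystander.

How it is judged:
By the outcome, as a careful person would: the job done as asked, in the order asked, and still so for the second after the job is handed in, with the robot touching nothing.
It also fails if it takes over 58 s, if anything falls off the work surface, if the arm or the gripper's body presses on something with over 40 N, if the wrist force passes 120 N, or if a joint passes its speed limit or range.

## Working session

There is one attempt and no reset: what is moved stays moved. The work goes in short steps, Python scripts to look and compute and a shell command to move; the robot and the scene stay as the last step left them, time stands still between calls to the robot, and variables do not carry over. Pictures are saved under pics/ and viewed, at most 10 in all, crops included, and the job is handed in when it is done.

```bash
mkdir -p pics
python3 - <<'E'
from cell import r
import cv2
s=r.sense();print(s['clock'],s['position'],s['tool_rot'],s['grip_width'])
for n in ['scene','side','wrist']:
    i=r.camera_info(n);print(n,i['camera_matrix'],i['pose'],[k for k in i])
    cv2.imwrite(f'pics/{n}0.png',r.get_image(n)[:,:,::-1])
E
```

```text
0.0 [0.25333004 0.59797249 0.24907691] [[-9.20753131e-01  3.90145031e-01 -7.24905941e-04]
 [ 3.90145704e-01  9.20751455e-01 -1.75698770e-03]
 [-1.80218198e-05 -1.90057086e-03 -9.99998194e-01]] 0.08529071905915869
scene [[374.02900274   0.         258.66260383]
 [  0.         374.02900274 197.6131293 ]
 [  0.           0.           1.        ]] [[ 0.82273218 -0.41846077  0.38471074  0.88774009]
 [ 0.56807954  0.581563   -0.58229727 -0.57501595]
 [ 0.01993504  0.697621    0.71618959  0.68645704]
 [ 0.          0.          0.          1.        ]] ['camera_matrix', 'pose']
side [[394.88518443   0.         257.94211076]
 [  0.         394.88518443 191.56850252]
 [  0.           0.           1.        ]] [[-0.87318305  0.31452988 -0.37232018  0.21781198]
 [-0.48736921 -0.57091946  0.66069828  0.50346558]
 [-0.00475549  0.75836793  0.65180938  0.67936212]
 [ 0.          0.          0.          1.        ]] ['camera_matrix', 'pose']
wrist [[297.31863964   0.         251.44544529]
 [  0.         297.31863964 189.35415064]
 [  0.           0.           1.        ]] [[ 0.39020146 -0.88169002 -0.26526501  0.18530234]
 [ 0.92072845  0.37322087  0.11386527  0.62732641]
 [-0.00139144 -0.28866743  0.95742842  0.37240653]
 [ 0.          0.          0.          1.        ]] ['camera_matrix', 'pose']
```

View pics/scene0.png

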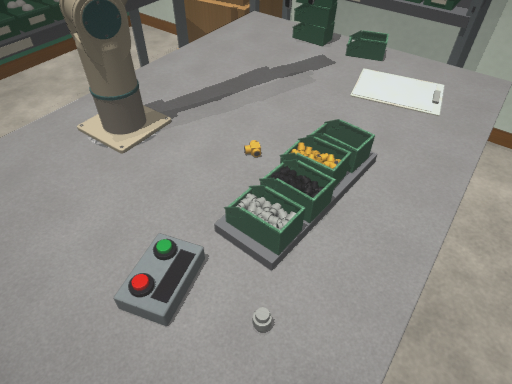

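View pics/side0.png

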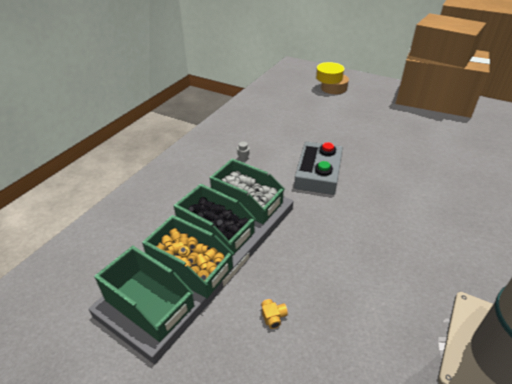

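Order along the deck, from both views: empty, brass, black, steel. In the scene view they are at about (342,140), (315,157), (298,185) and (265,215). The green button is at (165,247) in the scene view and (324,168) in the side view. I'll enlarge the bins to pick rim corners.

Run:
```python
import cv2
def crop(n,x0,x1,y0,y1,k,st):
    c=cv2.resize(cv2.imread(f'pics/{n}0.png')[y0:y1,x0:x1],None,fx=k,fy=k,interpolation=cv2.INTER_CUBIC)
    for x in range(x0,x1,st): cv2.putText(c,str(x),((x-x0)*k,10),0,.35,(0,0,255));cv2.line(c,((x-x0)*k,0),((x-x0)*k,c.shape[0]),(0,0,200),1)
    for y in range(y0,y1,st): cv2.putText(c,str(y),(0,(y-y0)*k),0,.35,(0,0,255));cv2.line(c,(0,(y-y0)*k),(c.shape[1],(y-y0)*k),(0,0,200),1)
    cv2.imwrite(f'pics/{n}_c.png',c)
crop('side',90,250,210,350,4,20); crop('scene',220,380,115,255,4,20)
```

```text
(no output)
```

View pics/side_c.png

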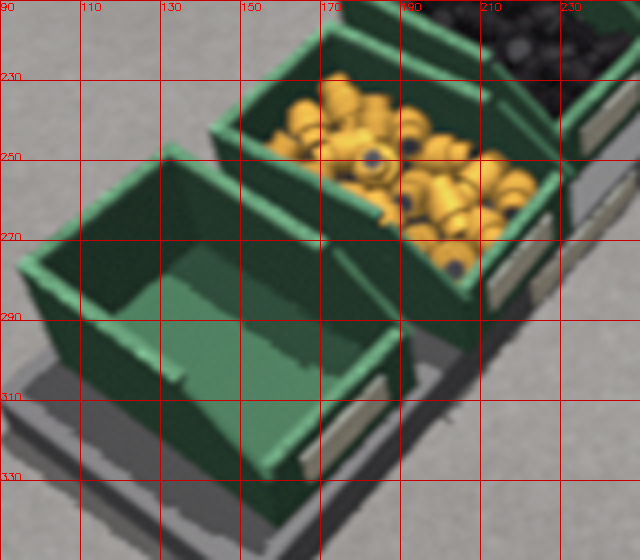

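View pics/scene_c.png

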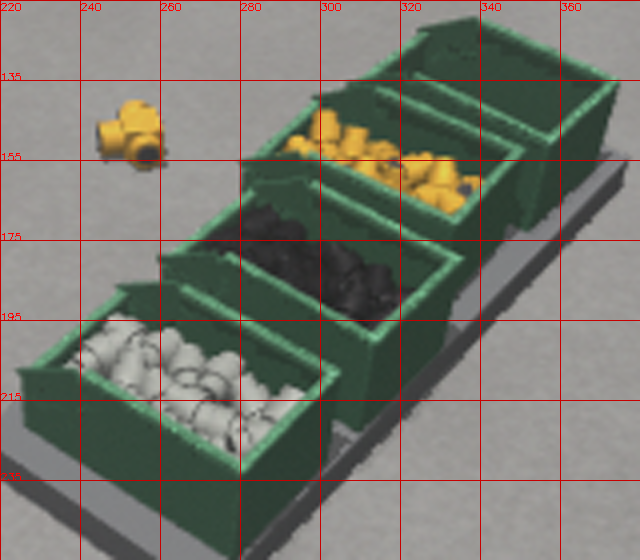

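The crops give the rim corners of every bin. Side view, empty bin: rear corners (132,246.5) and (95.5,275.5), front corners (191,292.5) and (156.3,329). Side view, brass bin: rear (172.5,216.3) and (143.3,242.5), front (230.5,253.8) and (206,283.8). The scene view gives the rear corners of all four.

```bash
cat > h.py <<'E'
from cell import r
import numpy as np, cv2
def pt(n,uv,z):
    i=r.camera_info(n);K=i['camera_matrix'];T=i['pose']
    d=T[:3,:3]@(np.array([1,-1,-1])*np.linalg.solve(K,[uv[0],uv[1],1]))
    o=T[:3,3];return (o+d*(z-o[2])/d[2])
E
python3 - <<'E'
from h import *
np.set_printoptions(precision=4,suppress=True)
S={'empty':[(132,246.5),(95.5,275.5),(191,292.5),(156.3,329)],'brass':[(172.5,216.3),(143.3,242.5),(230.5,253.8),(206,283.8)]}
for k,v in S.items():
    P=[pt('side',v[0],.105),pt('side',v[1],.105),pt('side',v[2],.075),pt('side',v[3],.075)]
    print(k,np.array(P)[:,:2].tolist(),'mid',np.mean(P,0),'len',np.linalg.norm(P[0]-P[1]),np.linalg.norm((P[0]-P[2])[:2]))
C={'empty':[(375,135),(358,150.8)],'brass':[(351,152),(334.5,170.3)],'black':[(336,179.5),(313.5,200)],'steel':[(304.5,208),(281,233)]}
for k,v in C.items():
    a,b=[pt('scene',p,.105)[:2] for p in v];t=(a-b)/np.linalg.norm(a-b);n=np.array([-t[1],t[0]])
    n=n if n[0]<0 else -n
    print(k,a,b,np.linalg.norm(a-b),'mid',(a+b)/2+.075*n,'x ax',-n)
for n in ['scene','side']:
    im=cv2.imread(f'pics/{n}0.png');h=cv2.cvtColor(im,cv2.COLOR_BGR2HSV)
    for c,(lo,hi) in {'g':((50,180,90),(75,255,255)),'r':((0,200,120),(5,255,255)),'tee':((15,150,120),(25,255,255))}.items():
        m=cv2.inRange(h,lo,hi);N,_,st,ce=cv2.connectedComponentsWithStats(m)
        for j in range(1,N):
            if st[j,4]>60: print(n,c,ce[j],st[j],pt(n,ce[j],.015 if c=='tee' else .065))
print(pt('scene',(262,313),.05))
E
```

```text
empty [[0.6791438988168028, 0.17984707438733105], [0.6885135014552878, 0.2634891177700746], [0.532534632747379, 0.19432213914930196], [0.5400494687623902, 0.28105276561777726]] mid [0.6101 0.2297 0.09  ] len 0.08416519990378363 0.14732211102641163
brass [[0.6632628029535999, 0.07616410441971155], [0.667061602874228, 0.16143866419888964], [0.5183755563899137, 0.08263789419339285], [0.5196696915961166, 0.16546847945618925]] mid [0.5921 0.1214 0.09  ] len 0.08535913206195093 0.14503180399774457
empty [0.6928 0.2644] [0.6839 0.1765] 0.08831903051206211 mid [0.6138 0.228 ] x ax [ 0.9949 -0.1007]
brass [0.6717 0.1618] [0.6693 0.0757] 0.08610892644991514 mid [0.5955 0.1209] x ax [ 0.9996 -0.0287]
black [0.6864 0.049 ] [ 0.676  -0.0388] 0.08841446999184445 mid [0.6067 0.014 ] x ax [ 0.993  -0.1182]
steel [ 0.6718 -0.0708] [ 0.6674 -0.1572] 0.08653975883424996 mid [ 0.5947 -0.1102] x ax [ 0.9987 -0.0511]
scene r [139.5155 280.2671] [132 274  16  13 161] [ 0.4948 -0.3816  0.065 ]
scene tee [252.7209 146.7364] [245 140  15  14 129] [0.3966 0.1297 0.015 ]
scene tee [315.5279 154.9867] [291 143  45  25 377] [0.5621 0.2038 0.015 ]
side tee [329.2205  78.1538] [318  72  25  12 195] [ 0.6838 -0.8908  0.015 ]
side tee [191.4133 251.6051] [ 157  228   67   48 1304] [0.6267 0.0771 0.015 ]
side tee [272.7841 311.2442] [262 300  25  25 389] [0.4018 0.1223 0.015 ]
[ 0.7181 -0.2962  0.05  ]
```

Bins found: empty mouth at about (0.612, 0.229), brass mouth at about (0.594, 0.121). I'll align the tool with the world, shut the fingers and rise, and locate the green button in the same step.

```bash
python3 - <<'E'
from h import *
for n,(x0,x1,y0,y1) in {'scene':(145,185,230,265),'side':(310,340,155,180)}.items():
    im=cv2.imread(f'pics/{n}0.png')
    b,g,rd=[c.astype(int) for c in cv2.split(im)]
    m=((g>rd+50)&(g>b+50)).astype(np.uint8);k=np.zeros_like(m);k[y0:y1,x0:x1]=m[y0:y1,x0:x1]
    ys,xs=np.nonzero(k);print(n,len(xs),xs.mean(),ys.mean(),xs.min(),xs.max(),ys.min(),ys.max(),pt(n,(xs.mean(),ys.mean()),.065))
print('red side',pt('side',(327.5,148),.065))
E
python3 -m pendant '[[[-1,0,0,-0.2,0,0,-0.255],[-1,0,0,-0.5,0,0,-0.255],[-1,0,0,-0.5,0,0,-0.255],[-1,0,0,-0.5,0,0,-0.255],[-1,0,0,-0.5,0,0,-0.255],[-1,0,0,-0.5,0,0,-0.255],[-1,0,0,-0.5,0,0,-0.255],[-1,0,0,-0.5,0,0,-0.255]]]'
python3 -c "
from cell import r
print(r.sense()['tool_rot'].round(4))"
```

```text
scene 141 163.25531914893617 245.04255319148936 156 170 239 251 [ 0.47214268 -0.29592555  0.065     ]
side 76 323.8421052631579 164.5 318 329 161 168 [ 0.47165075 -0.295577    0.065     ]
red side [ 0.49122524 -0.37064931  0.065     ]
clock: 0.82
position: [0.2533, 0.5981, 0.299]
tool_rot: [[-1.0, 0.002, -0.001], [0.002, 1.0, -0.002], [0.001, -0.002, -1.0]]
force: [-0.3, 0.7, -0.9]
grip_width: 0.0001
grasp_force: 0.0
[[-1.0e+00  1.6e-03 -6.0e-04]
 [ 1.6e-03  1.0e+00 -1.8e-03]
 [ 6.0e-04 -1.8e-03 -1.0e+00]]
```

```bash
for i in 1; do
python3 -m pendant '[[[-1,-0.23,-0.32,0,0,0,0],[-1,-0.45,-0.64,0,0,0,0],[-1,-0.68,-0.95,0,0,0,0],[-1,-0.68,-0.95,0,0,0,0]]]'
python3 -m pendant '[[[-1,-0.23,-0.32,0,0,0,0],[-1,-0.45,-0.64,0,0,0,0],[-1,-0.68,-0.95,0,0,0,0],[-1,-0.68,-0.95,0,0,0,0]]]'
python3 -m pendant '[[[-1,-0.23,-0.32,0,0,0,0],[-1,-0.45,-0.64,0,0,0,0],[-1,-0.68,-0.95,0,0,0,0],[-1,-0.68,-0.95,0,0,0,0],[-1,-0.68,-0.95,0,0,0,0]]]'
done | grep -E "clock|posi"
```

```text
clock: 1.15
position: [0.3288, 0.4954, 0.2997]
clock: 1.48
position: [0.3959, 0.4001, 0.2998]
clock: 1.9
position: [0.4592, 0.3109, 0.2998]
```

```bash
{
python3 -m pendant '[[[-1,-0.23,-0.32,0,0,0,0],[-1,-0.45,-0.64,0,0,0,0],[-1,-0.67,-0.95,0,0,0,0],[-1,-0.67,-0.95,0,0,0,0]]]'
python3 -m pendant '[[[-1,-0.23,-0.32,0,0,0,0],[-1,-0.45,-0.64,0,0,0,0],[-1,-0.67,-0.95,0,0,0,0],[-1,-0.67,-0.95,0,0,0,0],[-1,-0.67,-0.95,0,0,0,0],[-1,-0.67,-0.95,0,0,0,0]]]'
python3 -m pendant '[[[-1,0,0,0.3,0,0,0],[-1,0,0,0.6,0,0,0],[-1,0,0,0.8,0,0,0],[-1,0,0,0.8,0,0,0],[-1,0,0,0.8,0,0,0],[-1,0,0,0.8,0,0,0]]]'
} | grep -E "clock|posi"
python3 - <<'E'
from h import *
for n in ['scene','side']: cv2.imwrite(f'pics/{n}1.png',r.get_image(n)[:,:,::-1])
a=cv2.imread('pics/scene1.png')[60:230,210:400];b=cv2.imread('pics/side1.png')[130:350,80:300]
a=cv2.resize(a,(400,358));b=cv2.resize(b,(400,400))
o=np.zeros((400,800,3),np.uint8);o[:358,:400]=a;o[:,400:]=b;cv2.imwrite('pics/c1.png',o)
E
```

```text
clock: 2.23
position: [0.5288, 0.2111, 0.2998]
clock: 2.73
position: [0.5908, 0.1254, 0.2995]
clock: 3.23
position: [0.5919, 0.1252, 0.2214]
```

View pics/c1.png

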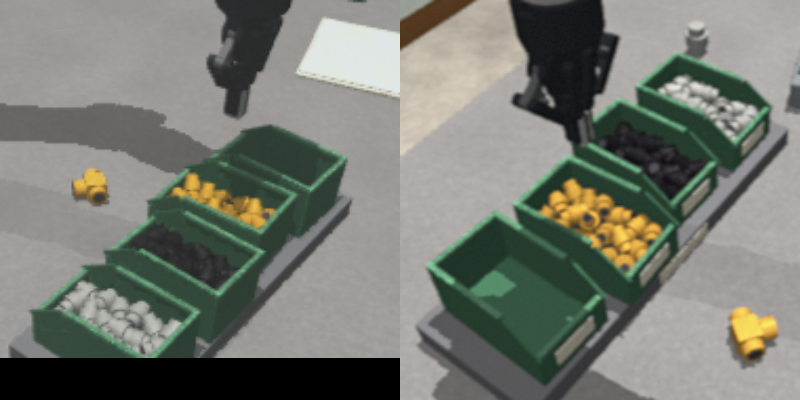

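Both views show the shut fingers above the brass bin, tips at about (236,115) in the left panel and (580,145) in the right. I'll descend to 25 mm above the rim and hold.

```bash
{
python3 -m pendant '[[[-1,-0.02,-0.04,0.2,0,0,0],[-1,-0.02,-0.04,0.4,0,0,0],[-1,-0.02,-0.04,0.6,0,0,0],[-1,-0.02,-0.04,0.72,0,0,0],[-1,-0.02,-0.04,0.72,0,0,0],[-1,-0.02,-0.04,0.72,0,0,0],[-1,-0.02,-0.04,0.72,0,0,0],[-1,-0.02,-0.04,0.72,0,0,0]]]'
for i in 1 2 3; do python3 -m pendant '[[[-1,0,0,0,0,0,0],[-1,0,0,0,0,0,0],[-1,0,0,0,0,0,0],[-1,0,0,0,0,0,0],[-1,0,0,0,0,0,0],[-1,0,0,0,0,0,0],[-1,0,0,0,0,0,0],[-1,0,0,0,0,0,0],[-1,0,0,0,0,0,0],[-1,0,0,0,0,0,0],[-1,0,0,0,0,0,0],[-1,0,0,0,0,0,0]]]'; done
} | grep -E "clock|posi|force: \["
python3 - <<'E'
from h import *
for n in ['scene','side']: cv2.imwrite(f'pics/{n}2.png',r.get_image(n)[:,:,::-1])
a=cv2.imread('pics/scene2.png')[60:230,210:400];b=cv2.imread('pics/side2.png')[130:350,80:300]
a=cv2.resize(a,(400,358));b=cv2.resize(b,(400,400))
o=np.zeros((400,800,3),np.uint8);o[:358,:400]=a;o[:,400:]=b;cv2.imwrite('pics/c2.png',o)
E
```

```text
clock: 4.0
position: [0.5945, 0.1197, 0.1495]
force: [0.9, -0.6, -0.5]
clock: 5.0
position: [0.5934, 0.1194, 0.148]
force: [0.2, 0.1, 0.4]
clock: 6.0
position: [0.5935, 0.1194, 0.148]
force: [0.2, -0.3, 1.1]
clock: 7.0
position: [0.5934, 0.1194, 0.148]
force: [0.2, 0.5, -0.8]
```

View pics/c2.png

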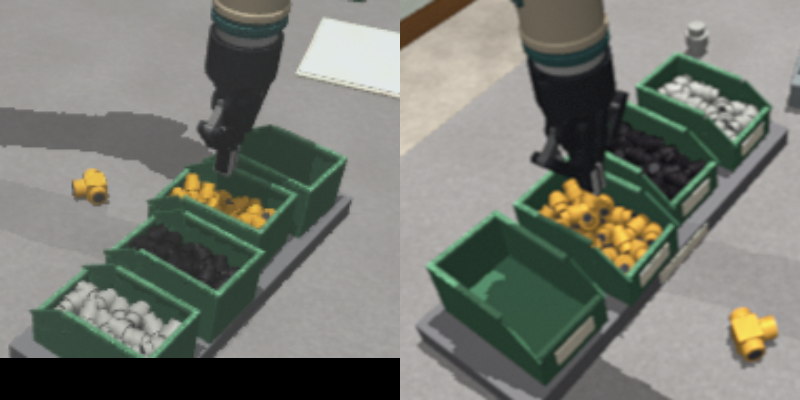

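The tips are about 24 mm above the middle of the brass bin and were held there for 3 s, touching nothing. Next is the empty bin.

```bash
{
python3 -m pendant '[[[-1,0,0,-0.3,0,0,0],[-1,0,0,-0.6,0,0,0],[-1,0,0,-1,0,0,0],[-1,0,0,-1,0,0,0],[-1,0,0,-1,0,0,0],[-1,0,0,-1,0,0,0]]]'
python3 -m pendant '[[[-1,-0.06,0.3,0,0,0,0],[-1,-0.12,0.6,0,0,0,0],[-1,-0.18,1,0,0,0,0],[-1,-0.18,1,0,0,0,0],[-1,-0.18,1,0,0,0,0],[-1,-0.18,1,0,0,0,0],[-1,-0.18,1,0,0,0,0]]]'
python3 -m pendant '[[[-1,0,0.1,0.2,0,0,0],[-1,0,0.1,0.4,0,0,0],[-1,0,0.1,0.6,0,0,0],[-1,0,0.1,0.8,0,0,0],[-1,0,0.1,0.9,0,0,0],[-1,0,0.1,1,0,0,0],[-1,0,0.1,1,0,0,0],[-1,0,0.1,1,0,0,0],[-1,0,0.1,1,0,0,0],[-1,0,0.1,1,0,0,0]]]'
for i in 1 2 3; do python3 -m pendant '[[[-1,0,0,0,0,0,0],[-1,0,0,0,0,0,0],[-1,0,0,0,0,0,0],[-1,0,0,0,0,0,0],[-1,0,0,0,0,0,0],[-1,0,0,0,0,0,0],[-1,0,0,0,0,0,0],[-1,0,0,0,0,0,0],[-1,0,0,0,0,0,0],[-1,0,0,0,0,0,0],[-1,0,0,0,0,0,0],[-1,0,0,0,0,0,0]]]'; done
} | grep -E "clock|posi"
python3 - <<'E'
from h import *
for n in ['scene','side']: cv2.imwrite(f'pics/{n}3.png',r.get_image(n)[:,:,::-1])
a=cv2.imread('pics/scene3.png')[60:230,210:400];b=cv2.imread('pics/side3.png')[130:350,80:300]
a=cv2.resize(a,(400,358));b=cv2.resize(b,(400,400))
o=np.zeros((400,800,3),np.uint8);o[:358,:400]=a;o[:,400:]=b;cv2.imwrite('pics/c3.png',o)
E
```

```text
clock: 7.6
position: [0.5931, 0.1194, 0.2479]
clock: 8.18
position: [0.6111, 0.2174, 0.2469]
clock: 9.02
position: [0.6123, 0.2296, 0.1493]
clock: 10.02
position: [0.6115, 0.2294, 0.148]
clock: 11.02
position: [0.6115, 0.2294, 0.148]
clock: 12.02
position: [0.6115, 0.2294, 0.148]
```

View pics/c3.png

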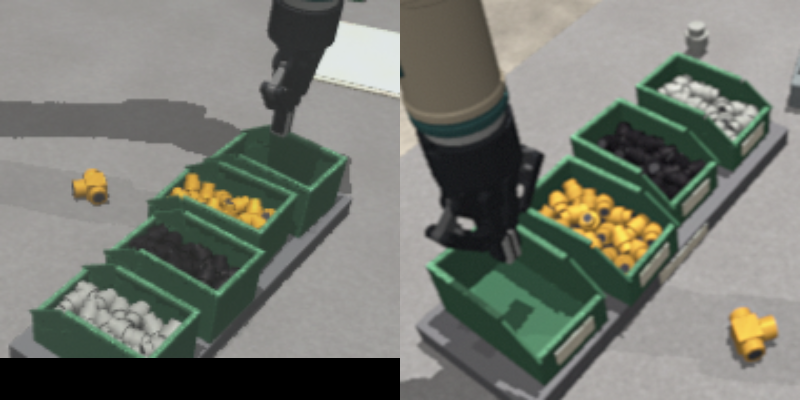

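The empty bin is pointed at correctly: tips about 24 mm above its middle, held for 3 s, with nothing moved. Now up, out in front of the bins and across to the green button.

```bash
{
python3 -m pendant '[[[-1,0,0,-0.3,0,0,0],[-1,0,0,-0.6,0,0,0],[-1,0,0,-1,0,0,0],[-1,0,0,-1,0,0,0],[-1,0,0,-1,0,0,0]]]'
python3 -m pendant '[[[-1,0,0,-0.3,0,0,0],[-1,0,0,-0.5,0,0,0],[-1,0,0,-0.5,0,0,0],[-1,0,0,-0.5,0,0,0]]]'
python3 -m pendant '[[[-1,0.3,0,0,0,0,0],[-1,0.6,0,0,0,0,0],[-1,1,0,0,0,0,0],[-1,1,0,0,0,0,0],[-1,1,0,0,0,0,0]]]'
python3 -m pendant '[[[-1,0.1,-0.2,0,0,0,0],[-1,0.2,-0.4,0,0,0,0],[-1,0.4,-0.8,0,0,0,0],[-1,0.4,-0.8,0,0,0,0],[-1,0.4,-0.8,0,0,0,0]]]'
python3 -m pendant '[[[-1,0,-0.3,0,0,0,0],[-1,0,-0.6,0,0,0,0],[-1,0,-1,0,0,0,0],[-1,0,-1,0,0,0,0],[-1,0,-1,0,0,0,0]]]'
python3 -m pendant '[[[-1,0,-0.3,0,0,0,0],[-1,0,-0.6,0,0,0,0],[-1,0,-1,0,0,0,0],[-1,0,-1,0,0,0,0],[-1,0,-1,0,0,0,0]]]'
python3 -m pendant '[[[-1,0,-0.3,0,0,0,0],[-1,0,-0.6,0,0,0,0],[-1,0,-1,0,0,0,0],[-1,0,-1,0,0,0,0],[-1,0,-1,0,0,0,0]]]'
python3 -m pendant '[[[-1,0,-0.3,0,0,0,0],[-1,0,-0.6,0,0,0,0],[-1,0,-1,0,0,0,0],[-1,0,-1,0,0,0,0],[-1,0,-1,0,0,0,0]]]'
python3 -m pendant '[[[-1,0,-0.3,0,0,0,0],[-1,0,-0.45,0,0,0,0],[-1,0,-0.45,0,0,0,0],[-1,0,-0.45,0,0,0,0],[-1,0,-0.45,0,0,0,0],[-1,0,-0.45,0,0,0,0],[-1,0,-0.45,0,0,0,0],[-1,0,-0.45,0,0,0,0]]]'
} | grep -E "clock|posi"
```

```text
clock: 12.53
position: [0.6131, 0.23, 0.251]
clock: 12.87
position: [0.6115, 0.2294, 0.2979]
clock: 13.28
position: [0.5081, 0.2292, 0.2962]
clock: 13.7
position: [0.4715, 0.1465, 0.2974]
clock: 14.12
position: [0.4728, 0.0476, 0.2976]
clock: 14.53
position: [0.4725, -0.0514, 0.2977]
clock: 14.95
position: [0.4724, -0.1507, 0.2976]
clock: 15.37
position: [0.4724, -0.2502, 0.2975]
clock: 16.03
position: [0.4717, -0.2944, 0.2981]
```

```bash
{
python3 -m pendant '[[[-1,0,0,0.3,0,0,0],[-1,0,0,0.6,0,0,0],[-1,0,0,1,0,0,0],[-1,0,0,1,0,0,0],[-1,0,0,1,0,0,0],[-1,0,0,1,0,0,0]]]'
python3 -m pendant '[[[-1,0,0,0.2,0,0,0],[-1,0,0,0.4,0,0,0],[-1,0,0,0.6,0,0,0],[-1,0,0,0.8,0,0,0],[-1,0,-0.01,0.88,0,0,0],[-1,0,-0.01,0.88,0,0,0],[-1,0,-0.01,0.88,0,0,0],[-1,0,-0.01,0.88,0,0,0],[-1,0,-0.01,0.88,0,0,0]]]'
} | grep -E "clock|posi|force: \["
python3 - <<'E'
from h import *
for n in ['scene','side']: cv2.imwrite(f'pics/{n}4.png',r.get_image(n)[:,:,::-1])
a=cv2.imread('pics/scene4.png')[200:330,100:230];b=cv2.imread('pics/side4.png')[100:220,260:380]
a=cv2.resize(a,(400,400));b=cv2.resize(b,(400,400));cv2.imwrite('pics/c4.png',np.hstack([a,b]))
E
```

```text
clock: 16.53
position: [0.4723, -0.296, 0.1996]
force: [0.1, -0.5, 0.1]
clock: 17.28
position: [0.4724, -0.2972, 0.1116]
force: [-0.1, -0.4, -1.3]
```

View pics/c4.png

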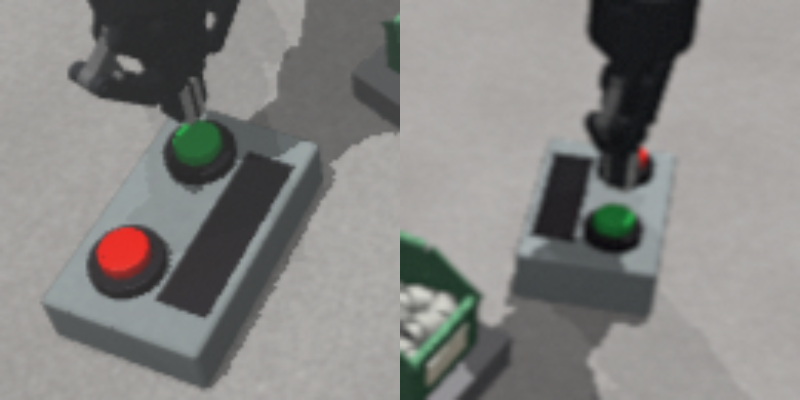

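The fingers are about 25 mm above the green button in both views: left panel tip (195,115) over button (197,143), right panel button (613,222). Pressing gently.

```bash
{
python3 -m pendant '[[[-1,0,0,0.1,0,0,0],[-1,0,0,0.18,0,0,0],[-1,0,0,0.22,0,0,0],[-1,0,0,0.22,0,0,0],[-1,0,0,0.22,0,0,0],[-1,0,0,0.22,0,0,0]]]'
python3 -m pendant '[[[-1,0,0,0.02,0,0,0],[-1,0,0,0.04,0,0,0],[-1,0,0,0.06,0,0,0],[-1,0,0,0.06,0,0,0],[-1,0,0,0.06,0,0,0],[-1,0,0,0.06,0,0,0]]]'
python3 -m pendant '[[[-1,0,0,0.02,0,0,0],[-1,0,0,0.03,0,0,0],[-1,0,0,0.03,0,0,0],[-1,0,0,0.03,0,0,0],[-1,0,0,0.03,0,0,0]]]'
} | grep -E "clock|posi|force: \["
```

```text
clock: 17.88
position: [0.4713, -0.2966, 0.0878]
force: [-0.9, 0.2, 0.5]
clock: 18.38
position: [0.4717, -0.2968, 0.0823]
force: [0.7, -0.2, 4.0]
clock: 18.8
position: [0.4717, -0.2968, 0.0797]
force: [-0.6, 1.1, 9.7]
```

```bash
{
python3 -m pendant '[[[-1,0,0,0.01,0,0,0],[-1,0,0,0.02,0,0,0],[-1,0,0,0.02,0,0,0],[-1,0,0,0.02,0,0,0],[-1,0,0,0.02,0,0,0]]]'
} | grep -E "clock|posi|force: \["
```

```text
clock: 19.22
position: [0.4717, -0.2968, 0.0794]
force: [-2.9, 3.1, 25.0]
```

The hard stop is reached: 25 N, and travel has ended. Release and move clear.

```bash
{
python3 -m pendant '[[[-1,0,0,-0.1,0,0,0],[-1,0,0,-0.3,0,0,0],[-1,0,0,-0.6,0,0,0],[-1,0,0,-1,0,0,0],[-1,0,0,-1,0,0,0],[-1,0,0,-1,0,0,0]]]'
python3 -m pendant '[[[-1,0,0,-0.3,0,0,0],[-1,0,0,-0.6,0,0,0],[-1,0,0,-1,0,0,0],[-1,0,0,-1,0,0,0],[-1,0,0,-1,0,0,0],[-1,0,0,-1,0,0,0],[-1,0,0,-1,0,0,0],[-1,0,0,-1,0,0,0],[-1,0,0,-1,0,0,0]]]'
} | grep -E "clock|posi|force: \["
python3 - <<'E'
from h import *
for n in ['scene','side']: cv2.imwrite(f'pics/{n}5.png',r.get_image(n)[:,:,::-1])
a=cv2.imread('pics/scene5.png')[100:340,100:400];b=cv2.imread('pics/side5.png')[130:350,80:380]
cv2.imwrite('pics/c5.png',np.hstack([cv2.resize(a,(400,320)),cv2.resize(b,(400,320))]))
E
```

```text
clock: 19.72
position: [0.4723, -0.2971, 0.1787]
force: [0.6, 0.2, 0.1]
clock: 20.47
position: [0.4707, -0.2962, 0.2756]
force: [-0.2, 0.5, -0.2]
```

View pics/c5.png

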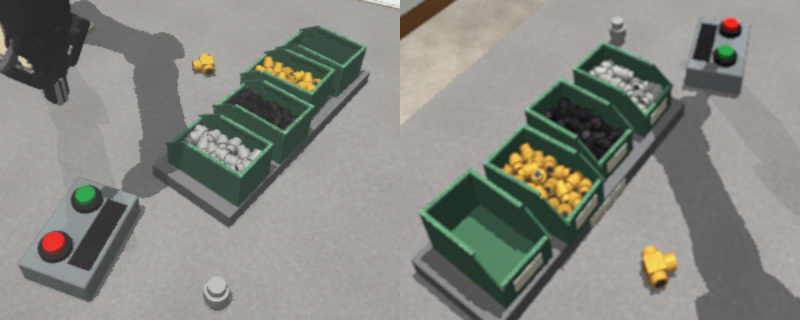

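The arm is clear, the green button is back up at (87,195) in the left panel, and all bins and fittings are where they were.

```bash
python3 -c "
from cell import r
print(r.hand_in())"
```

```text
the job is handed in; nothing more can be done
None
```

The job is handed in at about 20.5 s on the robot clock: I pointed at the brass bin, then the empty bin (tips about 24 mm above each opening for 3 s), then pressed the green button to its stop, released it and moved clear, and the images show nothing else moved.

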